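# Let the tilting drill fixture down off its wedge and rack the drilled plate

### The job

Unload the tilting drill fixture. First, with the plate still clamped, work the wooden wedge back out from under the heavy table, a little at a time so that the table comes down gently and never slams, until the table is level and the wedge lies flat on the bench. Then swing the clamp's red handle up past centre so that its arm stays open, lift out the drilled plate by its free end, lay it flat on the bench and let go, take it afresh by its middle and lower it - never drop it - so that it lies flat on top of the plate already in the yellow corner-post rack; leave the red drill-bit case where it is.

Things in the scene. Friction and masses are not known exactly. Their poses are not given: they have to be found in the camera images.
- fixture: Fixed blue base plate of the drill fixture, 160 x 220 mm (x by y), 10 mm thick, on the bench; origin at the centre of its underside, +x to the rear, +y left. A heavy steel table, 210 mm wide (y) and 12 mm thick, is hinged along y at its rear (x +70, z +31 mm) and reaches forward to x -80 mm, flush with the base's front. Level, its top is at z +37 mm.
- table (a joint): Hinge of the heavy table (2.5 kg with its clamp): 0 as found, its front propped up by the wedge; grows as the front comes down; 0.086 rad when level on its stops. It follows the wedge down, 0.14 rad per 0.1 m of wedge travel, and is level once the wedge is out by about 60 mm. Faster than 0.4 rad/s is a slam.
- table_front (a point): Middle of the table's upper front edge (moves with it). The wedge lies under a round nose bar below this edge, which stands 12 mm above the base when the table is level.
- wedge: Pale wooden wedge, 140 long (x), 45 wide (y), 36 mm thick at its butt (x -70) tapering to 8 mm at its tip (x +70), 120 g; origin at the centre of its flat underside. It lies on the base; its butt stands out about 50 mm towards the robot, 10 mm over the bench. It comes out along its own -x, 90 mm or more; friction under the table needs a pull of 5 to 20 N till the table is level.
- clamp_handle (a joint): Toggle clamp's handle: 0 clamped as found, 1.1 rad fully open. Hinged along the fixture's x, it swings from pointing left (+y, 0.2 rad over level) up to nearly upright and turns the arm, which points right (-y) onto the plate, up by 86 degrees. Stiff for the first 0.15 rad, then past centre; it stays up by itself when fully open, but drops back from half-way.
- handle_grip (a point): Middle of the red handle grip (14 mm wide along the fixture's x, 18 mm high, 78 mm long), 85 mm out from the handle's hinge; moves with the handle.
- clamp_pivot (a point): A point on the handle's hinge axis, in the middle plane of handle, arm and plate (moves with the table). With the clamp open, handle and arm stand up to 180 mm above the bench.
- plate: Drilled aluminium plate, 60 (x) x 150 (y) x 12 mm (z), 300 g; origin at the centre of its underside. On the table it lies along y between 10 mm high rails (2 mm play) and an end stop, so it can be gripped across its width only at its free end (-y), which overhangs the table by 48 mm. Lift it 20 mm, then draw it away to -y: the open arm's spindle stands near its other end, 60 mm up.
- rack: Fixed stacking rack, grey foot plate 104 x 194 mm (x by y); origin at the centre of its underside. A finished plate like the other is fixed in it along y, its top 18 mm above the bench; the next goes on it, either way round. Yellow corner angles 60 mm high, flared at the top, leave a room of 67 x 157 mm. The bench vice at the right front corner stands 190 mm high: carry things over it.
- rack_seat (a point): Centre of the top face of the plate in the rack: the seated plate's underside centre comes here. The corner angles cover the long sides but for the middle 65 mm; only these are open for fingers, so only a plate held across its middle can be lowered home.
- bit_case: Closed red drill-bit case, 107 x 170 x 38 mm, a bystander; origin at the centre of its underside. It and the rack stand left and right of the fixture, either way round.
Things that resemble listed ones, but are neither listed nor needed, are in the scene too. Several things have the shape of the plate; the one meant has the colours described above.

How it is judged:
By the outcome, as a careful person would: the job done as asked, in the order asked, and still so for the second after the job is handed in, with the robot touching nothing.
It also fails if it takes over 72 s, if anything falls off the work surface, if the arm or the gripper's body presses on something with over 40 N, if the wrist force passes 120 N, or if a joint passes its speed limit or range.

### The arm

A 7-joint arm with a two-finger parallel gripper is mounted at the origin on a cart in front of the work surface, level with it; the furniture and walls round the work are solid. World frame = base frame: x ahead of the robot, y to its left, z up, the work surface at z = 0. Lengths are in m, angles in rad, forces in N, time in s.
With the tool pointing down it reaches from about 0.4 to 0.9 m from the base axis. Payload 5.5 kg.
Tool frame: the origin (TCP) lies midway between the tips of the shut fingers; the grasp point (between the pads) lies 19 mm behind it (manip.grip_depth is the distance from the TCP to the grasp point, in m); z points along the fingers, x is the direction in which the jaws open and shut, and the axes are right-handed (so a half turn about z gives the same grasp; the last joint's range is limited). The gripper opens to 92 mm and grips with 3 to 60 N. Pads are 19 mm wide; open, the fingers measure 130 mm over their backs; the gripper's body (75 mm by 190 mm) begins 47 mm behind the grasp point.
Start: joints at [-1.005, 0.501, -0.427, 1.55, 0.221, 1.138, -0.21], TCP at [0.194, 0.62, 0.201] pointing down, gripper open.
Joint ranges: [-2.88, 2.88], [-0.31, 2.03], [-1.54, 1.56], [0.2, 2.42], [-1.41, 4.55], [0.19, 2.02], [-2.57, 2.57]. Speed limits (rad/s): [2.57, 2.57, 3.14, 3.14, 3.14, 3.14, 3.14].

### API

Orientations are given as a unit quaternion [x, y, z, w].
In Python, from bench import manip, effector, viewer gives the robot as it stands. Calls block until the motion is done:
- manip.move_pose(position, orientation): joint-space move of the TCP to a pose.
- manip.servo_line(position, ori=None, vel=0.15): straight line of the TCP; ori=None keeps the orientation; vel is the mean speed in m/s.
- manip.movej(angles): joint-space move.
- effector.open_jaws() and effector.close(f_grip=None): open the fingers fully, or close them until they stop; f_grip is the grip in N (None keeps the last).
- manip.sleep(seconds).
- manip.solve_ik(position, orientation): joint angles nearest the present ones, or None.
- viewer.get_image(name): name is "scene" or "side" or "wrist"; returns the picture (384x512x3 uint8, red, green, blue); there is no depth.
- viewer.get_calibration(name): a dict with "vfov" (degrees; the focal length in pixels is half the picture's height over the tangent of half this angle, whatever the lens; pixels are square), "cx", "cy" (the principal point, pixels), "eye" and "attitude" of the camera in the world. Camera axes: x right, y down, z forward; pixel columns grow to the right and rows downward; lengths in m; the calibration is good to about 2 mm. A picture is of the moment at which its call begins: read the wrist's pose just before it. get_calibration takes no time and is no camera call; for the wrist camera it gives the pose at the moment of the call.
A pose or a line that the arm cannot do raises manip.PlanningError and nothing moves.
- manip.hand_in(): hands the job in, once; it reports no verdict.
Readings, each from a call of its own:
- manip.current_clock(): time.
- manip.current_q(): joint angles.
- manip.current_joint_velocities(): joint speeds.
- manip.current_tau(): joint torques, N m.
- manip.current_tool_pos(): TCP position.
- manip.current_tcp_rot(): TCP orientation.
- manip.current_force(): force on the tool from outside, world axes, zero at the start.
- manip.current_wrist_torque(): the same for the moment, N m.
- manip.current_finger_gap(): finger opening in m.
Only numpy, scipy, OpenCV 4.12 (cv2) and the standard library are available. Lean on these libraries where they do the work, as an engineer would, in place of code of your own. Each camera call takes 0.05 s, during which the arm holds its last target. There are 200 camera calls.

## Working session

There is one attempt and no reset: what is moved stays moved. The work goes in short steps, each a Python script; the robot and the scene stay as the last script left them, time stands still between calls to the robot, and variables do not carry over. Pictures are saved under pics/ and viewed, about 8 in all and at most 12, crops included, and the job is handed in when it is done.

```bash
ls; mkdir -p pics; python3 - <<'E'
from bench import manip, effector, viewer
import cv2,numpy as np
ims=[]
for n in ("scene","side","wrist"):
    im=viewer.get_image(n); c=viewer.get_calibration(n); print(n,c)
    cv2.imwrite(f"pics/{n}0.png",im[:,:,::-1])
    ims.append(im)
print(manip.current_clock(),manip.current_tool_pos(),manip.current_tcp_rot(),manip.grip_depth)
E
```

```text
pics
scene {'vfov': 45.218595492714726, 'cx': 244.4246271642266, 'cy': 196.72588633006785, 'eye': array([ 0.02538104, -0.75852832,  0.82010081]), 'attitude': array([ 0.86237375, -0.26256019,  0.12502137, -0.41441926])}
side {'vfov': 44.55528527156091, 'cx': 249.00098536128536, 'cy': 197.67791591894786, 'eye': array([-0.21621753, -1.12014041,  0.62346148]), 'attitude': array([ 0.7912496 , -0.25376218,  0.15592044, -0.53405772])}
wrist {'vfov': 61.54275875461711, 'cx': 255.84545116020797, 'cy': 189.84036569441002, 'eye': array([0.11997316, 0.64407287, 0.38397914]), 'attitude': array([0.79680123, 0.58667602, 0.08461695, 0.11729884])}
0.15 [0.19367882 0.61990365 0.20014469] [ 8.05639355e-01  5.92405872e-01 -5.90831181e-04  4.04398752e-04] 0.0188
```

View pics/scene0.png

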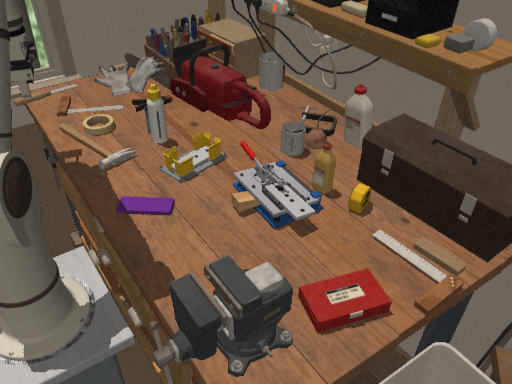

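View pics/side0.png

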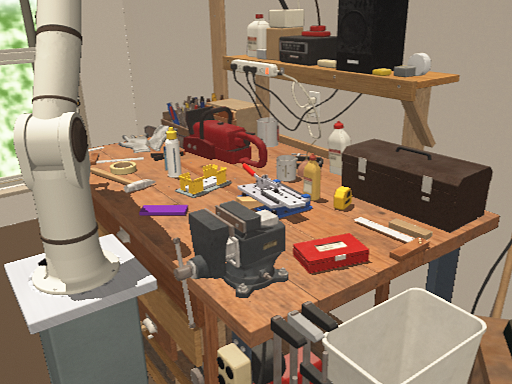

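```bash
cat > h.py <<'E'
from bench import manip, effector, viewer
import cv2,numpy as np
from scipy.spatial.transform import Rotation as R
def ray(c,u,v):
    f=192/np.tan(np.radians(c['vfov'])/2)
    return R.from_quat(c['attitude']).apply([(u-c['cx'])/f,(v-c['cy'])/f,1])
def onz(c,u,v,z):
    d=ray(c,u,v); e=np.array(c['eye']); return e+d*(z-e[2])/d[2]
def proj(c,p):
    f=192/np.tan(np.radians(c['vfov'])/2)
    q=R.from_quat(c['attitude']).inv().apply(np.asarray(p)-c['eye'])
    return np.array([c['cx'],c['cy']])+f*q[...,:2]/q[...,2:]
def down(yaw):  # tool down, jaw axis x at yaw in world
    return (R.from_euler('z',yaw)*R.from_euler('x',np.pi)).as_quat()
def snap(name,fn,crop=None,k=1):
    c=viewer.get_calibration(name); im=viewer.get_image(name)[:,:,::-1]
    cv2.imwrite(fn.replace('.png','_raw.png'),im)
    if crop: x0,y0,x1,y1=crop; im=im[y0:y1,x0:x1]
    cv2.imwrite(fn,cv2.resize(im,None,fx=k,fy=k,interpolation=cv2.INTER_CUBIC)); return c
E
python3 - <<'E'
from h import *
c=viewer.get_calibration("scene")
for n,u,v,z in [("rack",193,160,.02),("fix",278,195,.03),("case",345,290,.038),("wedge",240,203,.03),("viceTop",190,285,.19),("purple",146,205,0.01),("baseR",278,224,0),("baseRr",322,209,0)]:
    print(n,onz(c,u,v,z).round(3))
t=manip.current_tool_pos(); w=viewer.get_calibration("wrist")
Rt=R.from_quat(manip.current_tcp_rot())
print("cam in tool",Rt.inv().apply(w['eye']-t),(Rt.inv()*R.from_quat(w['attitude'])).as_euler('xyz',degrees=True))
im=cv2.imread("pics/scene0.png")[125:250,140:340]
cv2.imwrite("pics/crop0.png",cv2.resize(im,None,fx=4,fy=4,interpolation=cv2.INTER_CUBIC))
E
```

```text
rack [0.549 0.311 0.02 ]
fix [0.654 0.016 0.03 ]
case [ 0.568 -0.337  0.038]
wedge [0.548 0.046 0.03 ]
viceTop [ 0.244 -0.258  0.19 ]
purple [0.342 0.203 0.01 ]
baseR [ 0.603 -0.053  0.   ]
baseRr [ 0.741 -0.071  0.   ]
cam in tool [ 0.00083479 -0.07756837 -0.18383208] [-16.63429041  -0.07769109  -0.04840497]
```

View pics/crop0.png

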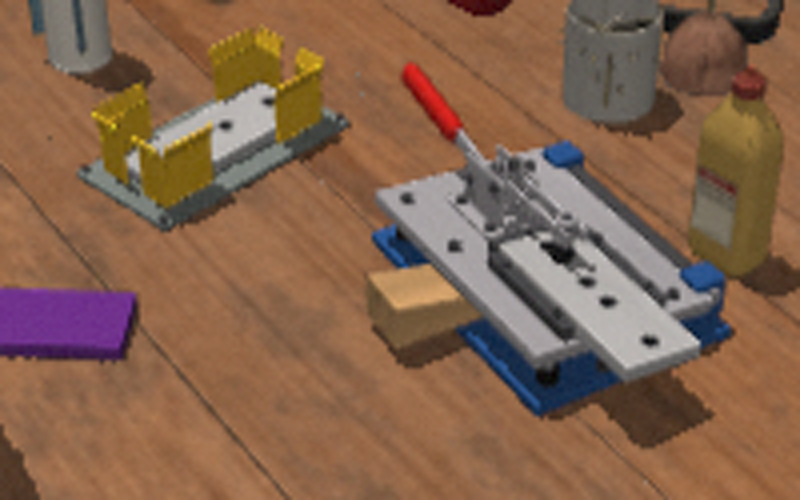

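The crop shows the fixture with its grey plate (crop 610,310) and red handle (430,100). The wedge butt is at (400,305), and the yellow rack at (215,140) holds a grey plate. The purple plate (65,320) is a decoy because its colour is wrong. I'll take a wrist view from above next.

```bash
python3 - <<'E'
from h import *
p=manip.current_tool_pos()
manip.servo_line([p[0],p[1],.33],vel=.3)
manip.move_pose([.58,.14,.33],down(np.pi/2))
manip.sleep(.1)
c=snap("wrist","pics/w1.png",k=1.5)
np.save("w1.npy",c,allow_pickle=True)
print(manip.current_clock(),manip.current_tool_pos(),c)
E
```

```text
3.0833 [0.57974664 0.14115124 0.32997914] {'vfov': 61.54275875461711, 'cx': 255.84545116020797, 'cy': 189.84036569441002, 'eye': array([0.5023897 , 0.14193647, 0.51383063]), 'attitude': array([0.69865241, 0.70073811, 0.10199864, 0.10221147])}
```

View pics/w1.png

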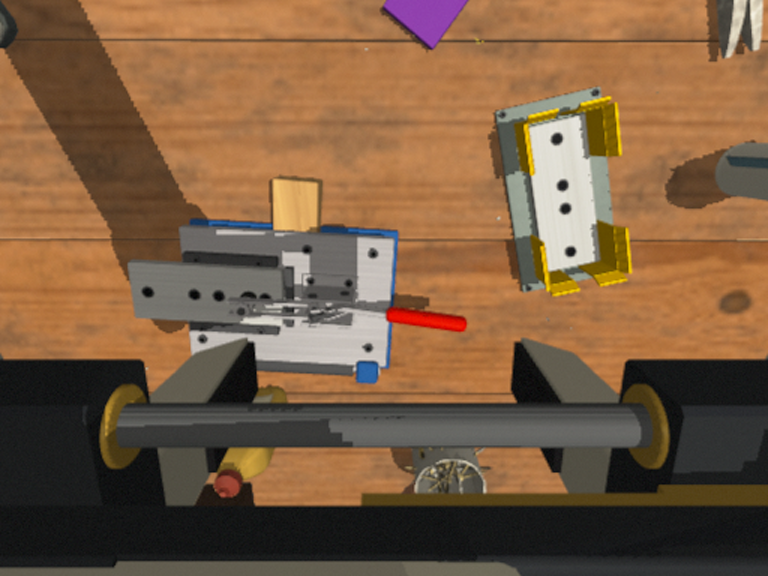

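The wrist view (1.5x pixels) shows the wedge butt at (272,178)-(322,183) and the base front edge from (191,220) to (398,231). The plate's free end is at (128,261)-(132,318) and the red grip at (388,314)-(466,323). The rack is at (563,190), with its long axis roughly along world x.

```bash
python3 - <<'E'
from h import *
c=np.load("w1.npy",allow_pickle=True).item()
P=lambda u,v,z:onz(c,u/1.5,v/1.5,z)
a,b=P(191,220,.01),P(398,231,.01); print("basefront",a.round(4),b.round(4),np.linalg.norm(b-a))
d=b-a; yaw=np.arctan2(-d[0],d[1]); print("yaw",yaw, "ctr",((a+b)/2+.08*np.array([np.cos(yaw),np.sin(yaw),0])).round(4))
w=[P(272,178,.046),P(322,183,.046)]; print("wedge",np.round(w,4),np.linalg.norm(w[1]-w[0]),np.arctan2(-(w[1]-w[0])[0],(w[1]-w[0])[1]))
# blobs
im=cv2.imread("pics/w1_raw.png"); hsv=cv2.cvtColor(im,cv2.COLOR_BGR2HSV).astype(int)
red=((hsv[...,0]<6)|(hsv[...,0]>174))&(hsv[...,1]>200)&(hsv[...,2]>120); red[260:]=0
ys,xs=np.nonzero(red); r=cv2.minAreaRect(np.c_[xs,ys].astype(np.float32)); print("red",r, np.array(cv2.boxPoints(r))*1.5)
for z in(.09,.10,.11): print(onz(c,*r[0],z).round(4))
pl=[P(128,261,.058),P(132,318,.055)]; print("plate end",np.round(pl,4),np.linalg.norm(pl[1]-pl[0]))
f=[P(496,112,.006),P(601,88,.006),P(524,292,.006)]; print("foot",np.round(f,4),[np.linalg.norm(f[i]-f[0]) for i in(1,2)])
# rack seat bright region
g=(hsv[...,1]<40)&(hsv[...,2]>170); m=np.zeros_like(g); m[70:190,345:405]=1
ys,xs=np.nonzero(g&m); r=cv2.minAreaRect(np.c_[xs,ys].astype(np.float32)); print(r)
B=np.array([onz(c,u,v,.018) for u,v in cv2.boxPoints(r)]); print(B.round(4),B.mean(0),np.linalg.norm(B[1]-B[0]),np.linalg.norm(B[2]-B[1]))
for n in[(557,139),(562,185),(565,209),(571,252)]: print("hole",P(*n,.018).round(4))
E
```

```text
basefront [ 0.5826 -0.0598  0.01  ] [0.5936 0.1568 0.01  ] 0.21683644009296915
yaw -0.050593141164729086 ctr [0.668  0.0445 0.01  ]
wedge [[0.5367 0.0358 0.046 ]
 [0.5412 0.083  0.046 ]] 0.04742069979010131 -0.09528377600168499
red ((283.989990234375, 212.57000732421875), (53.03300476074219, 9.899494171142578), 8.130102157592773) [[385.55997 320.58002]
 [387.66    305.88   ]
 [466.41    317.13   ]
 [464.30997 331.83002]]
[0.6619 0.1815 0.09  ]
[0.6581 0.1806 0.1   ]
[0.6544 0.1797 0.11  ]
plate end [[ 0.615  -0.1061  0.058 ]
 [ 0.6751 -0.1124  0.055 ]] 0.06043695232281115
foot [[0.475  0.2526 0.006 ]
 [0.4526 0.3536 0.006 ]
 [0.6617 0.2963 0.006 ]] [np.float64(0.10347133125320485), np.float64(0.19170838238022422)]
((375.6231384277344, 128.484619140625), (100.09603118896484, 40.311283111572266), 82.87498474121094)
[[0.4847 0.278  0.018 ]
 [0.4777 0.3354 0.018 ]
 [0.6261 0.3731 0.018 ]
 [0.6345 0.3105 0.018 ]] [0.55573935 0.32424732 0.018     ] 0.05789841917735301 0.15310577488071958
hole [0.5005 0.3116 0.018 ]
hole [0.5448 0.3213 0.018 ]
hole [0.5689 0.3269 0.018 ]
hole [0.6138 0.3382 0.018 ]
```

```bash
python3 - <<'E'
from h import *
y=-.085; o=down(np.pi/2+y); g=np.array([.558,.0578,0])
manip.move_pose(g+[0,0,.14],o)
manip.servo_line(g+[0,0,.015],vel=.12)
f0=manip.current_force()
effector.close(f_grip=50)
print("gap",manip.current_finger_gap(),manip.current_force()-f0,manip.current_clock())
d=np.array([-np.cos(y),-np.sin(y),0])
for s in (.015,.03,.045,.06):
    manip.servo_line(g+[0,0,.015]+d*s,vel=.04)
    print(s,manip.current_tool_pos().round(4),(manip.current_force()-f0).round(1),manip.current_finger_gap(),manip.current_clock())
E
```

```text
gap 0.04000797702149099 [-3.04019497 -5.58460394  1.69023414] 6.0167
0.015 [0.5463 0.0597 0.0151] [ 6.2 -1.8 -7.3] 0.039846161721686105 6.5417
0.03 [0.5317 0.0617 0.0153] [ 7.4 -0.3 -7.4] 0.04008447618072169 7.0667
0.045 [0.5178 0.0632 0.0158] [ 8.  -0.5 -7.3] 0.040100797289662406 7.5917
0.06 [0.504  0.0646 0.0163] [ 8.5 -1.8 -5.3] 0.040069953501014666 8.1167
```

```bash
python3 - <<'E'
from h import *
y=-.085; g=np.array([.558,.0578,.015]); d=np.array([-np.cos(y),-np.sin(y),0])
for s in (.075,.09,.118):
    manip.servo_line(g+d*s,vel=.05)
    print(s,manip.current_tool_pos().round(4),manip.current_force().round(1),manip.current_finger_gap(),manip.current_clock())
snap("side","pics/s1.png",crop=(120,140,340,230),k=3.5)
E
```

```text
0.075 [0.483  0.065  0.0149] [-0.5  0.4 -1.2] 0.040028059479106565 8.5667
0.09 [0.4679 0.0655 0.015 ] [ 0.1 -0.5 -0.8] 0.03999540759667294 9.0167
0.118 [0.4408 0.0679 0.0152] [ 0.6 -0.2 -2.1] 0.039583962853039764 9.725
```

View pics/s1.png

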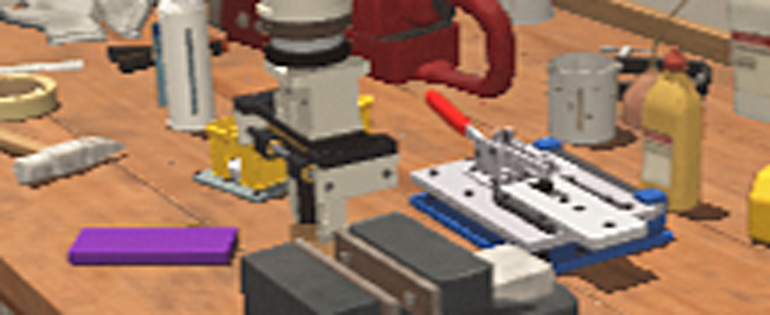

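The side view shows the table level (its top parallel to the blue base) and the wedge in the gripper, clear of the fixture. I'll lower it, release and look at the fixture.

```bash
python3 - <<'E'
from h import *
p=np.array(manip.current_tool_pos())
f0=manip.current_force()
manip.servo_line([p[0],p[1],.0055],vel=.05); print(manip.current_force()-f0)
effector.open_jaws()
manip.servo_line([p[0],p[1],.25],vel=.3)
manip.servo_line([.60,.05,.25],vel=.3); manip.sleep(.15)
c=snap("wrist","pics/w2.png",k=1.5); np.save("w2.npy",c,allow_pickle=True)
print(manip.current_clock(),manip.current_tool_pos())
E
```

```text
[-0.19445318  0.00929881 -0.7342685 ]
12.9333 [0.59885782 0.0503401  0.2498765 ]
```

View pics/w2.png

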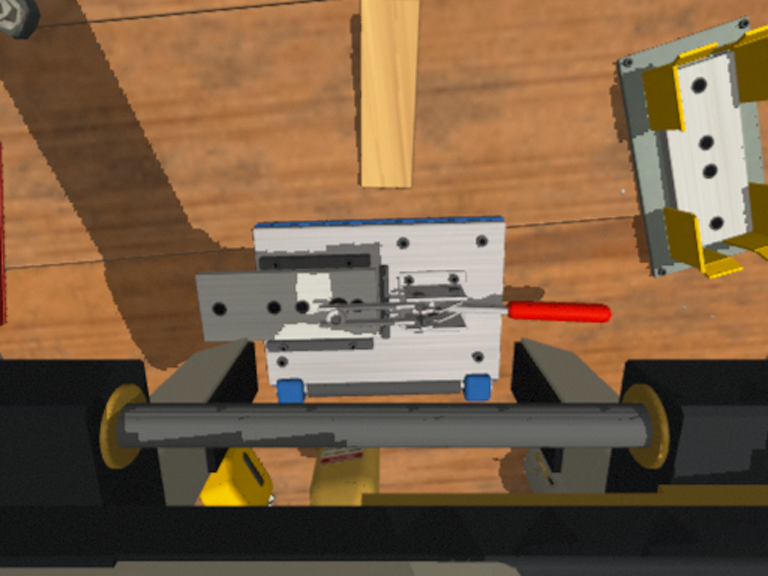

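```bash
python3 - <<'E'
from h import *
c=np.load("w2.npy",allow_pickle=True).item()
P=lambda u,v,z:onz(c,u/1.5,v/1.5,z)
a,b=P(255,225,.037),P(505,218,.037); d=b-a
print("table front",a.round(4),b.round(4),np.linalg.norm(d),"yaw",np.arctan2(-d[0],d[1]))
a,b=P(270,385,.037),P(500,378,.037); d=b-a
print("table rear",a.round(4),b.round(4),np.linalg.norm(d),"yaw",np.arctan2(-d[0],d[1]))
pl=[P(196,273,.049),P(204,341,.049),P(375,268,.049)]; print("plate",np.round(pl,4),np.linalg.norm(pl[1]-pl[0]),"holes",P(220,309,.049).round(4),P(274,308,.049).round(4),P(302,307,.049).round(4))
def red(im,x0,y0,x1,y1):
    hsv=cv2.cvtColor(im,cv2.COLOR_BGR2HSV).astype(int)
    m=((hsv[...,0]<6)|(hsv[...,0]>174))&(hsv[...,1]>180)&(hsv[...,2]>110)
    k=np.zeros_like(m);k[y0:y1,x0:x1]=1; m&=k>0
    ys,xs=np.nonzero(m); return cv2.minAreaRect(np.c_[xs,ys].astype(np.float32)),len(xs)
obs=[(c,red(cv2.imread("pics/w2_raw.png"),320,190,420,225))]
for n,box in(("scene",(225,130,275,170)),("side",(235,155,262,182))):
    cc=snap(n,f"pics/{n}2.png"); obs.append((cc,red(cv2.imread(f"pics/{n}2_raw.png"),*box)))
A=np.zeros((3,3));B=np.zeros(3)
for cc,(r,k) in obs:
    print(r,k); q=ray(cc,*r[0]);q/=np.linalg.norm(q);M=np.eye(3)-np.outer(q,q);A+=M;B+=M@cc['eye']
g=np.linalg.solve(A,B);print("grip",g)
for cc,(r,k) in obs: print(proj(cc,g)-r[0])
for u,v in((640,62),(742,22),(656,275),(627,62)): print("foot",P(u,v,.006).round(4))
for u,v in((699,86),(706,143),(710,171),(716,224)): print("hole",P(u,v,.018).round(4))
print(P(361,185,.008).round(4),P(411,187,.008).round(4))
E
```

```text
table front [ 0.5789 -0.0542  0.037 ] [0.5903 0.1513 0.037 ] 0.20583913420479275 yaw -0.05501314568206229
table rear [ 0.7253 -0.0638  0.037 ] [0.7356 0.1451 0.037 ] 0.20914598094089792 yaw -0.048887801278459035
plate [[ 0.6126 -0.1055  0.049 ]
 [ 0.6729 -0.1104  0.049 ]
 [ 0.6206  0.0417  0.049 ]] 0.06049861838317372 holes [ 0.6452 -0.0915  0.049 ] [ 0.6481 -0.046   0.049 ] [ 0.6492 -0.0224  0.049 ]
((372.94842529296875, 207.44459533691406), (68.17082214355469, 12.028044700622559), 2.045408248901367) 797
((246.260009765625, 151.67999267578125), (21.000001907348633, 4.800000190734863), 53.13010025024414) 96
((245.97064208984375, 168.61766052246094), (17.70509910583496, 13.824529647827148), 14.03624439239502) 83
grip [0.65497175 0.17863211 0.08750805]
[-0.87976913 -0.69280068]
[-0.78272801 -1.15164365]
[0.70044988 0.6505289 ]
foot [0.4777 0.2692 0.006 ]
foot [0.4551 0.3478 0.006 ]
foot [0.6595 0.2958 0.006 ]
foot [0.4768 0.2587 0.006 ]
hole [0.5006 0.3113 0.018 ]
hole [0.5452 0.3215 0.018 ]
hole [0.5683 0.3272 0.018 ]
hole [0.6139 0.3371 0.018 ]
[0.5563 0.0345 0.008 ] [0.5616 0.0775 0.008 ]
```

Table is level: its front and rear edges are 206 and 209 mm long (210 given), and the yaw is about -0.055. The grip triangulates to (0.655, 0.179, 0.0875) with about 1 px residual. Next I'll swing the handle.

```bash
python3 - <<'E'
from h import *
yw=-.055
piv=np.array([.650,.0955,.0706]); ydir=np.array([.055,.9985,0])
r=.098; pt=lambda a: piv+r*(np.cos(.2+a)*ydir+np.array([0,0,np.sin(.2+a)]))-[0,0,.0188]
q0=np.array(manip.current_q()); best=None
for y in (yw,yw+np.pi,yw-np.pi):
    q=manip.solve_ik(pt(0),down(y)); print(y,None if q is None else np.round(q,2))
    q=manip.solve_ik([.645,-.092,.03],down(y)); print("plate",None if q is None else np.round(q,2))
o=down(yw)
manip.move_pose(pt(0)+[0,0,.11],o)
manip.servo_line(pt(0),vel=.15)
f0=manip.current_force()
effector.close(f_grip=35); print("gap",manip.current_finger_gap(),manip.current_clock(),(manip.current_force()-f0).round(1))
for a in np.r_[.06,.12,.18,np.linspace(.3,1.12,8)]:
    manip.servo_line(pt(a),vel=.08)
    print(round(a,2),manip.current_tool_pos().round(4),(manip.current_force()-f0).round(1),round(manip.current_finger_gap(),4))
print(manip.current_clock())
snap("side","pics/s3.png",crop=(150,110,350,230),k=4)
E
```

```text
-0.055 [-0.43  0.66  0.15  1.57 -0.12  0.92 -0.29]
plate [-0.05  0.67  0.22  1.68 -0.18  0.81  0.19]
3.086592653589793 [-0.07  0.69 -0.37  1.56  0.28  0.95  2.56]
plate [ 0.79  0.98 -1.09  1.65  0.95  1.13  2.53]
-3.1965926535897933 [-0.07  0.69 -0.37  1.56  0.28  0.95  2.56]
plate [ 0.79  0.98 -1.09  1.65  0.95  1.13  2.53]
gap 0.0004506538297516547 16.8167 [ 0.1 -0.6 -0.3]
0.06 [0.6558 0.19   0.0778] [ 0.3 -0.6 -0.2] 0.0004
0.12 [0.6556 0.1882 0.0833] [-0.8 -0.4 -0.3] 0.0007
0.18 [0.6555 0.1862 0.0887] [ 0.4 -0.2  0. ] 0.0003
0.3 [0.6556 0.1809 0.0998] [-0.2  1.   0. ] 0.0004
0.42 [0.6551 0.1747 0.1094] [0.1 0.3 0.4] 0.0005
0.53 [0.6546 0.1674 0.1182] [-0.8 -0.4  0.8] 0.0007
0.65 [0.6541 0.1591 0.1262] [-0.1 -0.5 -0.3] 0.0005
0.77 [0.6536 0.1499 0.1332] [ 1.3 -0.6 -0.2] 0.0001
0.89 [0.653 0.14  0.139] [ 0.  -0.6 -0.1] 0.0002
1.0 [0.6523 0.1295 0.1436] [0.4 0.1 0.5] 0.0005
1.12 [0.6516 0.1185 0.147 ] [-0.5 -0.3  0.3] 0.0002
19.9083
```

View pics/s3.png

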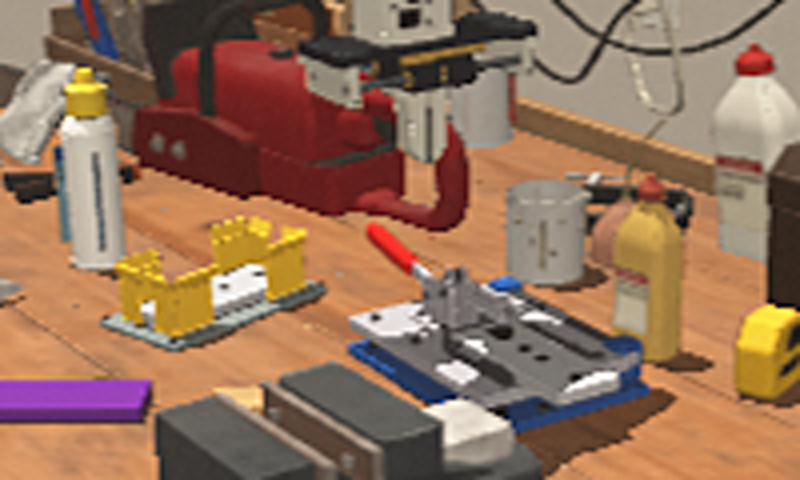

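The gripper closed above the handle: the gap read 0 and the handle hasn't moved, pixels (368,228)-(418,268) in the crop. My side-view blob had caught the chainsaw as well, so I'll triangulate again without it.

```bash
python3 - <<'E'
from h import *
c=np.load("w2.npy",allow_pickle=True).item(); s=viewer.get_calibration("scene"); d=viewer.get_calibration("side")
def blob(im,x0,y0,x1,y1):
    hsv=cv2.cvtColor(im,cv2.COLOR_BGR2HSV).astype(int)
    m=(((hsv[...,0]<8)|(hsv[...,0]>172))&(hsv[...,1]>170)&(hsv[...,2]>90)).astype(np.uint8)
    n,l,st,ce=cv2.connectedComponentsWithStats(m)
    for i in range(1,n):
        if st[i,4]>30 and x0<ce[i][0]<x1 and y0<ce[i][1]<y1: print(st[i],ce[i].round(1))
blob(cv2.imread("pics/w2_raw.png"),320,190,420,225)
blob(cv2.imread("pics/scene2_raw.png"),225,120,280,180)
blob(cv2.imread("pics/side2_raw.png"),230,155,275,190)
blob(cv2.imread("pics/s3_raw.png"),230,155,275,190)
blob(cv2.imread("pics/scene0.png"),225,120,280,180)
def tri(obs):
    A=np.zeros((3,3));B=np.zeros(3)
    for cc,u in obs:
        q=ray(cc,*u);q/=np.linalg.norm(q);M=np.eye(3)-np.outer(q,q);A+=M;B+=M@cc['eye']
    g=np.linalg.solve(A,B); print(g.round(4),[(proj(cc,g)-u).round(1) for cc,u in obs])
cen=(372.9,207.4)
tri([(c,cen),(d,(248.2,172))])
im=cv2.imread("pics/scene2_raw.png")[120:220,210:340]
cv2.imwrite("pics/sc2.png",cv2.resize(im,None,fx=6,fy=6,interpolation=cv2.INTER_CUBIC))
E
```

```text
[338 200  70  15 837] [372.3 207.3]
[239 143  16  20 118] [246.1 152.1]
[242 166  13  12  70] [247.5 171.4]
[241 166  14  12  72] [247.3 171.3]
[240 140  16  20 119] [247.2 149.6]
[0.6626 0.1836 0.074 ] [array([-0.7,  1.2]), array([-0.5,  0.1])]
```

View pics/sc2.png

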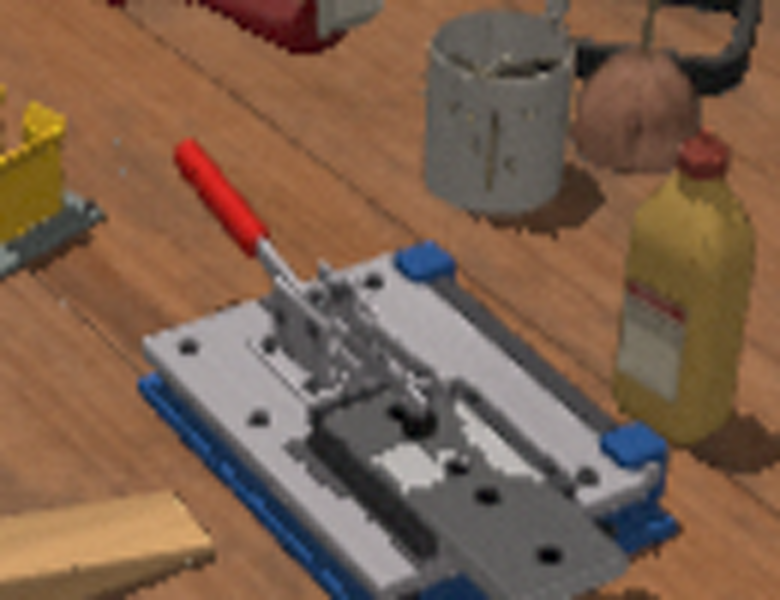

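```bash
python3 - <<'E'
from h import *
c=np.load("w2.npy",allow_pickle=True).item(); s=viewer.get_calibration("scene"); d=viewer.get_calibration("side")
def tri(obs):
    A=np.zeros((3,3));B=np.zeros(3)
    for cc,u in obs:
        q=ray(cc,*u);q/=np.linalg.norm(q);w=1/np.linalg.norm(cc['eye']-[.65,.15,.08])**2;M=w*(np.eye(3)-np.outer(q,q));A+=M;B+=M@cc['eye']
    g=np.linalg.solve(A,B); print(g.round(4),[(proj(cc,g)-u).round(1) for cc,u in obs])
for n,w,a,b in(("cen",(372.3,207.3),(246.1,152.1),(247.4,171.4)),("far",(610/1.5,314/1.5),(240.3,144.2),(242,167)),("near",(508/1.5,310/1.5),(252.7,161.3),(254.5,177))):
    print(n); tri([(c,w),(s,a),(d,b)]); tri([(c,w),(s,a)]); tri([(c,w),(d,b)]); tri([(s,a),(d,b)])
# calibration check of fixed cameras on table corners (z .037)
for u,v in((145,345),(350,258),): pass
print("scene: table front-left", onz(s,210+145/6,120+342/6,.037).round(4),"front-right",onz(s,210+385/6,120+590/6,.037).round(4))
print("plate free corner far", onz(s,210+628/6,120+548/6,.049).round(4), "hole", onz(s,210+549/6,120+555/6,.049).round(4), onz(s,210+487/6,120+495/6,.049).round(4))
E
```

```text
cen
[0.6594 0.1822 0.078 ] [array([-0.,  0.]), array([-0.1,  0.2]), array([-0.2, -0.1])]
[0.6591 0.182  0.0787] [array([-0.,  0.]), array([-0.1,  0. ])]
[0.6596 0.1824 0.0774] [array([-0.,  0.]), array([-0.2,  0. ])]
[0.6614 0.1845 0.0766] [array([ 0.1, -0. ]), array([-0.1,  0. ])]
far
[0.6628 0.2195 0.0842] [array([-0. ,  0.1]), array([-0.3,  0.2]), array([ 0.1, -0.2])]
[0.6624 0.2189 0.0852] [array([-0. ,  0.1]), array([-0.3,  0.1])]
[0.663  0.2198 0.0834] [array([ 0., -0.]), array([ 0.1, -0. ])]
[0.666  0.2236 0.0817] [array([-0.2, -0. ]), array([ 0.2, -0. ])]
near
[0.6598 0.1459 0.0663] [array([-0. ,  0.1]), array([0.5, 0. ]), array([-1.2,  0.1])]
[0.6593 0.1458 0.067 ] [array([ 0. , -0.1]), array([ 0.4, -0.1])]
[0.6601 0.146  0.0657] [array([-0.1,  0.2]), array([-1.2,  0.3])]
[0.6601 0.1448 0.0669] [array([0.8, 0. ]), array([-1.,  0.])]
scene: table front-left [0.594  0.1461 0.037 ] front-right [ 0.582  -0.0618  0.037 ]
plate free corner far [ 0.6761 -0.1088  0.049 ] hole [ 0.6451 -0.0935  0.049 ] [ 0.6482 -0.0469  0.049 ]
```

```bash
cat > arc.py <<'E'
from h import *
yw=-.055
piv=np.array([.6548,.099,.061]); ydir=np.array([.055,.9985,0])
r=.092; pt=lambda a: piv+r*(np.cos(.2+a)*ydir+np.array([0,0,np.sin(.2+a)]))-[0,0,.0208]
E
python3 - <<'E'
from arc import *
effector.open_jaws()
p=pt(0)
manip.servo_line(p+[0,0,.085],vel=.25)
manip.servo_line(p,vel=.15)
print(manip.current_tool_pos(),p,manip.current_force().round(1))
effector.close(f_grip=35); print("gap",manip.current_finger_gap(),manip.current_clock(),(manip.current_force()).round(1))
E
```

```text
[0.66058639 0.18846754 0.05925205] [0.65975914 0.18903088 0.05847758] [0.3 0.2 0.2]
gap 0.012374600558774537 23.7833 [ 3.9 -0.1 -1.2]
```

Gripped this time, with a 12 mm gap. Now the swing.

```bash
python3 - <<'E'
from arc import *
f0=manip.current_force()
for a in np.r_[.06,.12,.18,np.linspace(.32,1.12,7)]:
    manip.servo_line(pt(a),vel=.09)
    f=manip.current_force()-f0; g=manip.current_finger_gap()
    print(round(a,2),manip.current_tool_pos().round(4),f.round(1),round(g,4))
    if g<.006 or np.linalg.norm(f)>60: break
print(manip.current_clock())
snap("side","pics/s4.png",crop=(180,110,330,220),k=4)
E
```

```text
0.06 [0.6605 0.1872 0.0641] [ 0.6 -0.6 -1.4] 0.0121
0.12 [0.6603 0.1853 0.0693] [ 1.2 -2.8 -1. ] 0.0128
0.18 [0.6602 0.183  0.0743] [ 0.7 -4.  -1.3] 0.0126
0.32 [0.6598 0.1768 0.0856] [ 2.5 -4.5 -4.1] 0.0126
0.45 [0.6593 0.1696 0.0955] [ 2.4 -4.7 -4.2] 0.0119
0.59 [0.6589 0.1613 0.1044] [ 2.5 -3.6 -6.3] 0.0118
0.72 [0.6583 0.1521 0.1122] [ 3.2 -4.1 -6.5] 0.0118
0.85 [0.6577 0.142  0.1188] [ 3.5 -3.5 -7.5] 0.0119
0.99 [0.6571 0.1315 0.124 ] [ 4.2 -3.  -8.4] 0.0114
1.12 [0.6565 0.1207 0.1278] [ 4.1 -1.5 -9.2] 0.0114
26.525
```

```bash
python3 - <<'E'
from arc import *
effector.open_jaws()
p=np.array(manip.current_tool_pos()); manip.servo_line(p+[0,0,.09],vel=.25)
s=viewer.get_calibration("scene")
for u,v,z in((290,283,.19),(265,265,.19),(240,262,.19),(291,338,.01),(226,365,.01),(240,325,.02)): print("vice",onz(s,u,v,z).round(3))
for u,v in((301,302),(370,274),(388,298),(315,326)): print("case",onz(s,u,v,.03).round(3))
c=np.load("w2.npy",allow_pickle=True).item(); print("bolt",onz(c,20/1.5,20/1.5,.02))
manip.move_pose([.644,-.088,.20],down(-.055)); manip.sleep(.1)
c=snap("wrist","pics/w5.png",k=1); np.save("w5.npy",c,allow_pickle=True)
snap("side","pics/s5.png",crop=(180,110,330,220),k=3.5)
print(manip.current_clock(), c['eye'])
a=cv2.imread("pics/w5.png"); b=cv2.imread("pics/s5.png"); h=384
b=cv2.resize(b[:, :],(280,int(280*b.shape[0]/b.shape[1]))); o=np.zeros((384,792,3),np.uint8); o[:,:512]=a; o[:b.shape[0],512:]=b; cv2.imwrite("pics/c5.png",o)
E
```

```text
vice [ 0.393 -0.353  0.19 ]
vice [ 0.381 -0.293  0.19 ]
vice [ 0.347 -0.261  0.19 ]
vice [ 0.41  -0.352  0.01 ]
vice [ 0.268 -0.329  0.01 ]
vice [ 0.337 -0.274  0.02 ]
case [ 0.473 -0.304  0.03 ]
case [ 0.653 -0.33   0.03 ]
case [ 0.635 -0.4    0.03 ]
case [ 0.458 -0.367  0.03 ]
bolt [ 0.40960792 -0.21369098  0.02      ]
29.4583 [ 0.64875483 -0.00611892  0.38375505]
```

View pics/c5.png

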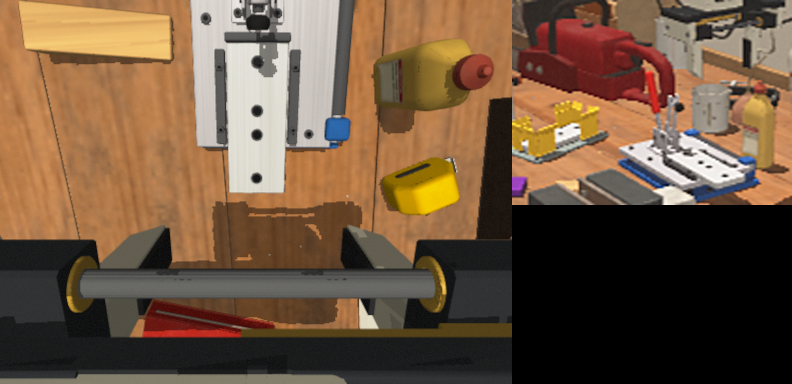

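The combined picture shows the handle and arm both upright, so the clamp is open. The plate is uncovered, with its free end at wrist pixels (228,192)-(286,192). I'll lift it out next.

```bash
python3 - <<'E'
from arc import *
c=np.load("w5.npy",allow_pickle=True).item()
a,b=onz(c,228.5,192,.049),onz(c,285.5,192,.049); print("end",a.round(4),b.round(4),np.linalg.norm(b-a),"tape",onz(c,382,190,.04).round(3))
e=(a+b)/2; g=e+.020*ydir; print(g)
g[0]=(g[0]+.644)/2
o=down(yw)
manip.servo_line([g[0],g[1],.025],vel=.2)
print(manip.current_force().round(1))
effector.close(f_grip=60); f0=manip.current_force(); print("gap",manip.current_finger_gap(),f0.round(1))
manip.servo_line([g[0],g[1],.050],vel=.06); print((manip.current_force()-f0).round(1),manip.current_wrist_torque().round(2))
t=np.array([g[0],g[1],.052])
manip.servo_line(t-ydir*.07,vel=.15)
t=t-ydir*.10; t[2]=.11; manip.servo_line(t,vel=.2)
print(manip.current_clock(),manip.current_finger_gap(),manip.current_tool_pos())
snap("side","pics/s6.png",crop=(180,130,340,250),k=4)
E
```

```text
end [ 0.6138 -0.1068  0.049 ] [ 0.6756 -0.1099  0.049 ] 0.06187534117358565 tape [ 0.784 -0.116  0.04 ]
[ 0.64577931 -0.08837615  0.049     ]
[-0.1  0.1 -0.2]
gap 0.0007077778420754584 [ 0.1 -0.   0.5]
[-0.1  0.3  0.2] [-0.12  0.1  -0.01]
33.5833 0.0006350854221638959 [ 0.64006269 -0.18691332  0.11060034]
```

View pics/s6.png

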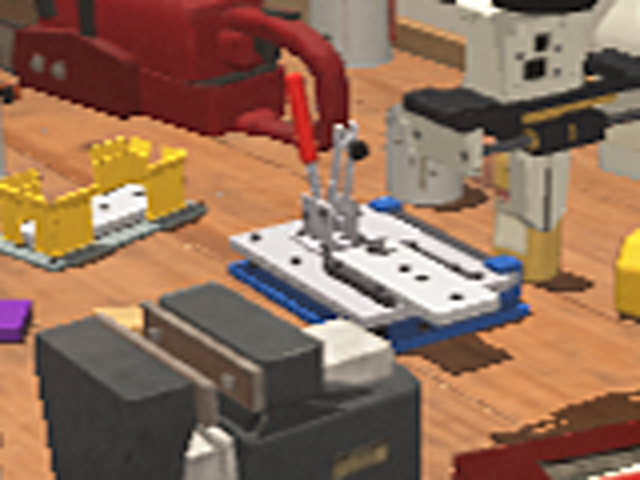

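The plate wasn't gripped (gap 0) and still lies in the fixture. Before retrying I'll check whether the fingertips really are where the TCP reading says.

```bash
python3 - <<'E'
from arc import *
d=viewer.get_calibration("side")
print("expected tip s6",proj(d,manip.current_tool_pos()),"seen ~",(180+530/4,130+280/4))
print("expected tip s3",proj(d,[.6516,.1185,.147]),"seen ~",(150+422/4,110+160/4))
print(manip.current_q().round(3) if hasattr(manip.current_q(),'round') else manip.current_q(), R.from_quat(manip.current_tcp_rot()).as_matrix().round(3))
effector.open_jaws(); print(manip.current_finger_gap(),manip.current_clock())
for v in (.646,.0,):pass
for p in ([.6438,-.1084,.049],[.6438,-.1084,.037]): print("plate end",proj(d,p))
E
```

```text
expected tip s6 [313.23635412 195.28717859] seen ~ (312.5, 200.0)
expected tip s3 [255.45076937 157.28790518] seen ~ (255.5, 150.0)
[ 0.101  0.592  0.203  1.6   -0.139  0.965  0.296] [[ 0.999 -0.053 -0.001]
 [-0.053 -0.999  0.001]
 [-0.001 -0.001 -1.   ]]
0.09177644676788148 35.0917
plate end [296.74548941 205.66332235]
plate end [296.6889874  209.23854114]
```

```bash
python3 - <<'E'
from arc import *
c=np.load("w5.npy",allow_pickle=True).item()
t=np.array([.644,-.088,.20]); Rt=R.from_quat(down(yw))
for h in(0,-.01,-.02,-.03):
    print(h,[proj(c,t+Rt.apply([x,y,h])).round(0) for x in(-.046,.046) for y in(-.0095,.0095)])
w=viewer.get_calibration("wrist"); print("eye in tool",R.from_quat(manip.current_tcp_rot()).inv().apply(w['eye']-manip.current_tool_pos()))
E
```

```text
0 [array([180., 217.]), array([182., 246.]), array([330., 218.]), array([328., 246.])]
-0.01 [array([176., 224.]), array([178., 253.]), array([334., 224.]), array([332., 254.])]
-0.02 [array([171., 231.]), array([174., 261.]), array([338., 231.]), array([336., 262.])]
-0.03 [array([167., 238.]), array([169., 271.]), array([343., 239.]), array([340., 272.])]
eye in tool [ 1.61066782e-04 -7.83548191e-02 -1.83861739e-01]
```

```bash
python3 - <<'E'
from h import *
im=cv2.imread("pics/w5_raw.png")[215:355,60:460]
cv2.imwrite("pics/c6.png",cv2.resize(im,None,fx=2,fy=2,interpolation=cv2.INTER_CUBIC))
E
```

```text
(no output)
```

View pics/c6.png

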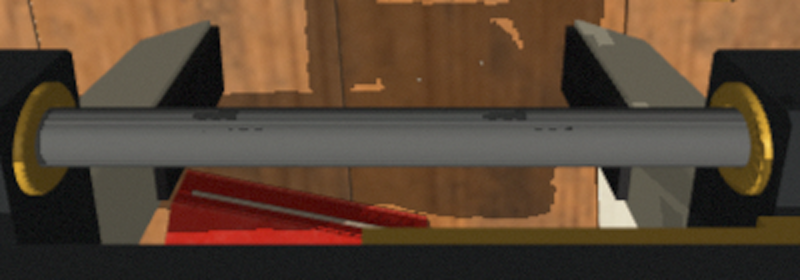

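The wrist view puts the pad tips at about raw (170,229)-(170,263), which means the real tips are about 20 mm behind the reported TCP. Both misses and the side views agree with that. A light touch on the bare bench will calibrate it.

```bash
python3 - <<'E'
from arc import *
p=np.array([.64,-.175,0])
manip.servo_line(p+[0,0,.004],vel=.2); f0=np.array(manip.current_force())
z=.004
while z>-.03:
    z-=.002; manip.servo_line(p+[0,0,z],vel=.03)
    f=(manip.current_force()-f0)[2]
    if f>3: break
print("contact z",z,manip.current_tool_pos(),f,manip.current_clock())
manip.servo_line(p+[0,0,.08],vel=.25)
E
```

```text
contact z -0.02600000000000001 [ 0.64040624 -0.17512379 -0.02540865] 3.3940549811720997 39.525
```

The contact shows the real tips are 24.5 mm behind the reported TCP. I'll redo the pick with that offset, keeping the tips just above the plate's underside so it can be laid flat.

```bash
python3 - <<'E'
from arc import *
import sys
g=np.array([.6447,-.088,.014])
manip.servo_line([g[0],g[1],.08],vel=.3)
manip.servo_line(g,vel=.15)
effector.close(f_grip=60); gap=manip.current_finger_gap(); print("gap",gap)
if gap<.04: sys.exit("missed")
f0=manip.current_force()
manip.servo_line(g+[0,0,.024],vel=.06); print((manip.current_force()-f0).round(1))
t=g+[0,0,.026]-ydir*.07; manip.servo_line(t,vel=.15)
t[2]=.085; manip.servo_line(t,vel=.25)
print("gap",manip.current_finger_gap(),manip.current_clock(),(manip.current_force()-f0).round(1),manip.current_wrist_torque().round(2))
d=viewer.get_calibration("side")
snap("scene","pics/sc7.png")
manip.servo_line([.497,-.135,.05],vel=.25)
manip.servo_line([.497,-.135,-.016],vel=.12)
for z in(-.019,-.0215,-.0235):
    manip.servo_line([.497,-.135,z],vel=.03); f=(manip.current_force()-f0); print(z,f.round(1),manip.current_wrist_torque().round(2))
print(manip.current_clock())
E
```

```text
gap 0.05919581345888367
[ 0.3 -0.5 -5.8]
gap 0.0593527117117513 43.2583 [-0.7  0.4 -6.5] [-0.24  0.14 -0.05]
-0.019 [-0.2  0.8 -5.3] [-0.26  0.09 -0.01]
-0.0215 [-0.2  0.5 -4.8] [-0.17 -0.04 -0.02]
-0.0235 [-1.8  0.7  4.8] [-0.02  0.62  0.05]
45.5083
```

```bash
python3 - <<'E'
from arc import *
effector.open_jaws()
manip.servo_line([.497,-.135,.04],vel=.2)
manip.servo_line([.50,-.09,.20],vel=.3); manip.sleep(.1)
c=snap("wrist","pics/w8.png"); np.save("w8.npy",c,allow_pickle=True)
print(manip.current_clock())
im=cv2.imread("pics/w8_raw.png"); hsv=cv2.cvtColor(im,cv2.COLOR_BGR2HSV)
for V in(120,150):
  m=((hsv[...,1]<45)&(hsv[...,2]>V)).astype(np.uint8); m[226:]=0
  m=cv2.morphologyEx(m,cv2.MORPH_CLOSE,np.ones((9,9)))
  n,l,st,ce=cv2.connectedComponentsWithStats(m)
  for i in range(1,n):
    if st[i,4]>1500:
        pts=np.argwhere(l==i)[:,::-1].astype(np.float32); r=cv2.minAreaRect(pts)
        B=np.array([onz(c,u,v,.012) for u,v in cv2.boxPoints(r)])
        e1,e2=B[1]-B[0],B[2]-B[1]; e=e1 if np.linalg.norm(e1)>np.linalg.norm(e2) else e2
        print(V,st[i],B.mean(0).round(4),np.linalg.norm(e1).round(4),np.linalg.norm(e2).round(4),"ang",np.arctan2(e[1],e[0]),cv2.boxPoints(r).round(0).tolist())
E
```

```text
47.55
120 [  334     0   160   134 15020] [0.6722 0.0022 0.012 ] 0.1344 0.1611 ang -0.05589595175307833 [[334.0, 133.0], [334.0, 0.0], [493.0, 0.0], [493.0, 133.0]]
120 [ 231   88   55  128 6508] [ 0.5005 -0.0811  0.012 ] 0.1486 0.0591 ang 1.4938851899678485 [[231.0, 215.0], [231.0, 88.0], [285.0, 88.0], [285.0, 215.0]]
150 [  334     0   160   133 14363] [0.6721 0.0027 0.012 ] 0.1611 0.1355 ang -0.055895951753078287 [[334.0, 0.0], [493.0, 0.0], [493.0, 132.0], [334.0, 132.0]]
150 [ 231   88   54  128 6387] [ 0.4999 -0.081   0.012 ] 0.058 0.1485 ang -1.6004003980803942 [[231.0, 88.0], [284.0, 88.0], [284.0, 215.0], [231.0, 215.0]]
```

```bash
python3 - <<'E'
from arc import *
import sys
s=viewer.get_calibration("scene"); print("bottle",onz(s,148,138,0).round(3),onz(s,158,141,0).round(3),onz(s,166,138,0).round(3))
m=np.array([.5002,-.081,0])
seat=np.array([.557,.3243,0]); ang=.224
q0=np.array(manip.current_q())
for y in(ang-np.pi/2,ang+np.pi/2):
    for z in(.21,-.006):
        q=manip.solve_ik(seat+[0,0,z],down(y)); print(round(y,3),z,None if q is None else np.round(q,2))
print(q0.round(2))
manip.servo_line(m+[0,0,.03],vel=.3); manip.servo_line(m+[0,0,-.022],vel=.1)
print(manip.current_force().round(1))
effector.close(f_grip=45); gap=manip.current_finger_gap(); print("gap",gap,manip.current_clock())
if gap<.045: sys.exit("missed")
f0=manip.current_force()
manip.servo_line(m+[0,0,.02],vel=.1); print((manip.current_force()-f0).round(1))
manip.servo_line(m+[0,0,.21],vel=.3)
print(manip.current_finger_gap(),(manip.current_force()-f0).round(1),manip.current_wrist_torque().round(2),manip.current_clock())
E
```

```text
bottle [0.5   0.539 0.   ] [0.52  0.503 0.   ] [0.55  0.505 0.   ]
-1.347 0.21 [-0.69  0.45  0.16  1.57 -0.08  1.12 -1.85]
-1.347 -0.006 [-0.73  0.71  0.22  1.71 -0.21  0.74 -1.75]
1.795 0.21 [-0.39  0.46 -0.24  1.56  0.12  1.13  1.13]
1.795 -0.006 [-0.41  0.72 -0.22  1.69  0.21  0.75  1.07]
[-0.06  0.22  0.21  1.92 -0.05  1.01  0.12]
[-0.2 -0.5  1.4]
gap 0.059609309276359865 49.5583
[ 0.7 -0.  -5.5]
0.05956134403132598 [ 0.7 -0.  -6. ] [-0.09  0.12  0.03] 50.9083
```

```bash
python3 - <<'E'
from arc import *
seat=np.array([.557,.3243,0]); o=down(.224+np.pi/2)
manip.move_pose(seat+[0,0,.21],o)
manip.servo_line(seat+[0,0,.052],vel=.2); manip.sleep(.15)
f0=np.array(manip.current_force()); print(manip.current_tool_pos().round(4),manip.current_clock())
snap("wrist","pics/w9.png"); 
z=.052
for z in(.035,.02,.008,.002,-.001,-.003,-.005):
    manip.servo_line(seat+[0,0,z],vel=.06 if z>.003 else .03); f=(manip.current_force()-f0)
    print(z,manip.current_tool_pos().round(4),f.round(1))
    if f[2]>4 or np.hypot(*f[:2])>8: break
print(manip.current_clock(),manip.current_wrist_torque().round(2))
E
```

```text
[0.5583 0.325  0.0539] 53.5167
0.035 [0.5564 0.3239 0.0341] [ 1.2 -0.9 -0.4]
0.02 [0.5564 0.324  0.0192] [ 1.8 -0.6 -1.5]
0.008 [0.5565 0.324  0.0073] [ 0.8 -0.5 -1. ]
0.002 [0.5568 0.3241 0.0018] [ 1.4 -0.5 -0.8]
-0.001 [ 0.5568  0.3242 -0.0012] [ 0.4 -0.3 -0.6]
-0.003 [ 0.5569  0.3242 -0.0032] [ 1.  -0.2 -0.8]
-0.005 [ 0.5573  0.3244 -0.0038] [-1.5 -1.2  8.3]
55.85 [-0.25  0.55  0.02]
```

Contact came at -0.0038, against -0.004 expected. I'll release, back off and check.

```bash
python3 - <<'E'
from arc import *
effector.open_jaws()
manip.servo_line([.5573,.3244,.20],vel=.2)
manip.servo_line([.50,.18,.26],vel=.3); manip.sleep(.1)
c=snap("wrist","pics/w10.png"); print(manip.current_clock())
snap("side","pics/s10.png",crop=(160,130,330,235),k=4)
a=cv2.imread("pics/w10_raw.png"); b=cv2.imread("pics/s10_raw.png")[125:225,165:325]
o=np.zeros((584,512,3),np.uint8); o[:264]=a[:264]; o[264:584]=cv2.resize(b,(512,320),interpolation=cv2.INTER_CUBIC); cv2.imwrite("pics/c10.png",o)
E
```

```text
58.6083
```

View pics/c10.png

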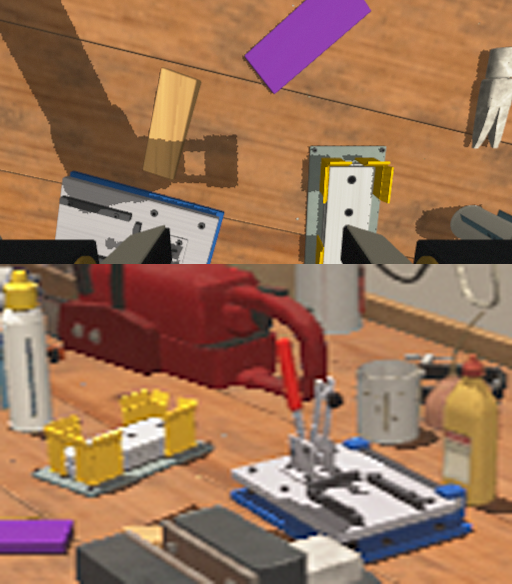

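The plate sits flat between the rack's posts, the fixture is empty and level, and the clamp is standing open. The wedge lies flat on the bench. Handing in.

```bash
python3 -c "
from h import *
print(manip.current_tool_pos(),manip.current_force().round(1)); manip.hand_in()"
```

```text
[0.49960304 0.18153396 0.25897446] [ 0.9  0.  -0.1]
the job is handed in; nothing more can be done
```

I did the whole job in the order asked and handed it in at about 58.6 s of the 72 s allowed. No verdict is reported.

1. **Wedge:** I drew it out in small steps at 0.04–0.05 m/s, with about 8–10 N of pull. The table came down level, and the wedge was set flat on the bench, clear of the fixture.
2. **Clamp:** I swung the red handle fully up. It and the arm stayed upright in the last picture.
3. **Plate:** I lifted it by its free end, laid it flat on the bench and let go. I then took it afresh by its middle and lowered it into the rack. Contact came at the expected height (TCP z −3.8 mm against −4 mm expected).

**Last check:** the final picture shows the plate between the rack's corner angles, the fixture empty and level, and the clamp open. The wedge is on the bench and the gripper is well clear of everything. I did not measure the plate's flatness in the rack separately.

**What failed or disagreed:**
- The first close on the handle and the first on the plate both missed, closing on nothing and moving nothing.
- A light touch on the bench showed the real fingertips are about 24.5 mm behind the reported TCP. I used that offset from then on.
- The same offset means the wedge was held only near its top edge. The gap reading was 40 mm for a 45 mm wedge, but it did not slip.

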